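# Snap the screw box lid shut round its rim

## Robot

A 7-joint arm with a two-finger parallel gripper is mounted at the origin on the work surface. World frame = base frame: x ahead of the robot, y to its left, z up, the work surface at z = 0. Lengths are in m, angles in degrees, forces in N, time in s.
With the tool pointing down it reaches from about 0.425 to 0.95 m from the base axis. Payload 4.7 kg.
Tool frame: the origin (TCP) lies midway between the tips of the shut fingers; the grasp point (between the pads) lies 19 mm behind it; z points along the fingers, y is the direction in which the jaws open and shut (so a half turn about z gives the same grasp; the last joint's range is limited). The gripper opens to 85 mm and grips with 20 to 120 N. Pads are 22 mm wide; open, the fingers measure 114 mm over their backs; the gripper's body (76 mm by 85 mm) begins 54 mm behind the grasp point. The pads swing forward as they close: fully open they stand 13 mm farther back than shut.
Start: joints at [-75.224, 26.849, -2.785, 87.806, 1.381, 65.374, -4.715], TCP at [0.191, 0.647, 0.231] pointing down, gripper open.
Joint ranges: [-148.3, 148.3], [-19.14, 114.17], [-79.39, 73.82], [5.75, 140.21], [-59.74, 239.74], [12.07, 113.84], [-152.46, 152.46]. Speed limits (degrees/s): [147.25, 147.25, 180, 180, 180, 180, 180].

## Interface

Orientations are given as [roll, pitch, yaw] about the fixed x, y, z axes, in that order (R = Rz(yaw) Ry(pitch) Rx(roll)).
In Python, from rig import ctrl, vision gives the robot as it stands. The module is installed in compiled form; this text tells all that it offers.
- The arm moves only by the tool jog_arm, never from a script. Its argument "plan" is one flat list of numbers, 5 for each row, row after row: the finger opening in m, from 0 to 0.0854, then the shift along the tool's x, y, z in m, then the turn about the tool's z in degrees. A call has 1 to 12 rows; each row shifts and turns the commanded pose from where the row before left it, along the tool's axes as they then stand; what a row does not reach is not made up. A row lasts 1/8 s, in which the tool goes at most 62.5 mm and 10.7 degrees, less where a joint would pass 70% of its speed; a pose out of reach is approached as far as the arm can. A call is refused whole if a number of a shift passes 0.0625 or a number of a turn 10.7, either way. A call with a gripper value outside its range is refused whole. The fingers move at their own pace and stop on an object; "grip_force" is the grip in N (left out, the last holds). Time passes only in rows, so rows that do not move let the fingers close. It gives the time, the measured TCP pose, the force and the opening at its end, in the units of the state.
- ctrl.get_state(): the state, without advancing time (a new reading comes with each control period).
- vision.camera(name): name is "scene" or "top" or "wrist"; returns a dict with "image" (480x640x3 uint8, red, green, blue), "K" (3x3 intrinsics, pixels), "xyz" and "rotation" of the camera in the world. Camera axes: x right, y down, z forward; pixel columns grow to the right and rows downward; lengths in m; the calibration is good to about 2 mm. The wrist camera is an equidistant fisheye: a pixel r from the principal point sees the ray r / f radians off the axis. A picture is of the moment at which its call begins. There is no depth.
- ctrl.close_job(): hands the job in, once; it reports no verdict.
The state is a dict: "time_s": time; "q": joint angles; "qd": joint speeds; "tau": joint torques, N m; "tool_pos": TCP position; "ee_rot": TCP orientation; "ft_force": force on the tool from outside, world axes, zero at the start; "torque": the same for the moment, N m; "gripper_width": opening from 0.0 (shut) to 1.0 (fully open).
Only numpy, scipy, OpenCV 4.12 (cv2) and the standard library are available. Lean on these libraries where they do the work, as an engineer would, in place of code of your own. Each camera call takes 0.05 s, during which the arm holds its last target.

## Task

The lid of the screw box is on, but the four sections of its rim have sprung up. With the fingertips, go round the rim and press the sections down one at a time until every one has clicked shut, flush with the corners. Only press: leave the box standing where it is without lifting it, leave the jar and tools around it alone, and come away clear when done.

Things in the scene. Friction and masses are not known exactly. Their poses are not given: they have to be found in the camera images.
- screw_box: Loose closed plastic screw box, about 1.8 kg: grey tub 176 x 126 x 46 mm, white snap lid 190 (x) x 140 (y) mm. Origin: centre of its underside, on the bench; z up, x along its long side. Heights above bench: flat grey middle panel of the lid (142 x 92 mm) 54 mm; four fixed corners (28 x 28 mm) 60 mm; the four rim sections between the corners, one per side, 68 mm sprung up, 60 mm shut.
- near_section (a joint): Downward travel in m of the rim section on the box's -x short side; section 82 mm along the box's y by 24 mm. 0 = sprung up (8 mm proud of the corners), 0.008 = shut. It resists with about 7 N at first, then less; past half travel (4 mm) it clicks down by itself and stays shut; let go earlier it springs back up.
- near_top (a point): Centre of the top face of the near rim section (on the box's -x short side; section 82 mm along the box's y by 24 mm); it moves down with the section. Axes as the box.
- far_section (a joint): Downward travel in m of the rim section on the box's +x short side; section 82 mm along the box's y by 24 mm. 0 = sprung up (8 mm proud of the corners), 0.008 = shut. It resists with about 7 N at first, then less; past half travel (4 mm) it clicks down by itself and stays shut; let go earlier it springs back up.
- far_top (a point): Centre of the top face of the far rim section (on the box's +x short side; section 82 mm along the box's y by 24 mm); it moves down with the section. Axes as the box.
- left_section (a joint): Downward travel in m of the rim section on the box's +y long side; section 132 mm along the box's x by 24 mm. 0 = sprung up (8 mm proud of the corners), 0.008 = shut. It resists with about 7 N at first, then less; past half travel (4 mm) it clicks down by itself and stays shut; let go earlier it springs back up.
- left_top (a point): Centre of the top face of the left rim section (on the box's +y long side; section 132 mm along the box's x by 24 mm); it moves down with the section. Axes as the box.
- right_section (a joint): Downward travel in m of the rim section on the box's -y long side; section 132 mm along the box's x by 24 mm. 0 = sprung up (8 mm proud of the corners), 0.008 = shut. It resists with about 7 N at first, then less; past half travel (4 mm) it clicks down by itself and stays shut; let go earlier it springs back up.
- right_top (a point): Centre of the top face of the right rim section (on the box's -y long side; section 132 mm along the box's x by 24 mm); it moves down with the section. Axes as the box.
- jar: Bystander: glass jar with metal cap, 72 mm across, 85 mm tall. Origin: centre of its base.
- screwdriver: Bystander: red screwdriver, 200 mm long, 26 mm thick, lying flat near the box. Origin: underside, mid length; lies along its x axis.
- wrench: Bystander: chrome wrench, about 180 mm long, lying flat near the box. Origin: underside, mid length; lies along its x axis.
- clamp: Bystander: yellow lever-action bar clamp lying flat, 240 x 155 mm, 25 mm high. Origin: on its underside, at the middle of its bar; bar along its x axis.
Not all that is in view belongs to the job. Of the things that look like the screw_box, take the one that is farthest from the robot's base at the start.

How it is judged:
By the outcome, as a careful person would: the job done as asked, in the order asked, and still so for the second after the job is handed in, with the robot touching nothing.
It also fails if it takes over 48 s, if anything falls off the work surface, if the arm or the gripper's body presses on something with over 40 N, if the wrist force passes 120 N, or if a joint passes its speed limit or range.

## Working session

There is one attempt and no reset: what is moved stays moved. The work goes in short steps, Python scripts to look and compute and a tool call to move; the robot and the scene stay as the last step left them, time stands still between calls to the robot, and variables do not carry over. Pictures are saved under pics/ and viewed, and the job is handed in when it is done.

Besides the shell and the picture viewer there is one more tool, called after ">>>" by a JSON object that holds its "api" and its "payload". jog_arm: Moves the arm, as the interface text tells. Its arguments: {"type":"object","properties":{"plan":{"type":"array","items":{"type":"number"}},"grip_force":{"type":"number"}},"required":["plan"]}

```bash
mkdir -p pics
python3 - <<'E'
from rig import ctrl, vision
import cv2,pickle
s=ctrl.get_state(); print(s)
d={}
for n in("scene","top","wrist"):
    c=vision.camera(n); d[n]=c
    cv2.imwrite(f"pics/{n}0.png",c["image"][:,:,::-1]); print(n,c["K"],c["xyz"],c["rotation"])
pickle.dump(d,open("c0.pkl","wb"))
E
```

```text
{'time_s': 0.0, 'q': array([-75.22362535,  26.89816254,  -2.78359346,  87.87365348,
         1.38044507,  65.37519375,  -4.71415084]), 'qd': array([-0.01904293, -0.05341205,  0.0056311 , -0.01655357,  0.0320094 ,
       -0.0173967 ,  0.08609127]), 'tau': array([-2.87304165e-04, -5.10318625e+01, -4.65295685e-02, -2.37710577e+01,
        1.07517623e-02,  7.36900343e-03,  1.93734479e-06]), 'tool_pos': array([0.19077437, 0.64687026, 0.23025182]), 'ee_rot': array([-1.79886604e+02,  4.15246376e-03,  1.63570097e+02]), 'ft_force': array([ 0.0115668 ,  1.20672315, -0.03329883]), 'torque': array([0.00260642, 0.02014973, 0.05400647]), 'gripper_width': 1.0013024829368042}
scene [[578.72950772   0.         319.62072563]
 [  0.         578.72950772 240.72624877]
 [  0.           0.           1.        ]] [ 0.98121814 -0.73712494  0.68499552] [-124.5147324    -0.82633444   33.19711607]
top [[436.48024831   0.         321.83861132]
 [  0.         436.48024831 241.31107542]
 [  0.           0.           1.        ]] [0.43722441 0.03151019 0.91276074] [-177.43695368    1.39223016  -90.12387153]
wrist [[371.64829954   0.         319.90431555]
 [  0.         371.64829954 239.46377424]
 [  0.           0.           1.        ]] [0.1215854  0.66771908 0.37229253] [1.63693510e+02 7.19143833e-02 7.36306293e+01]
```

View pics/scene0.png

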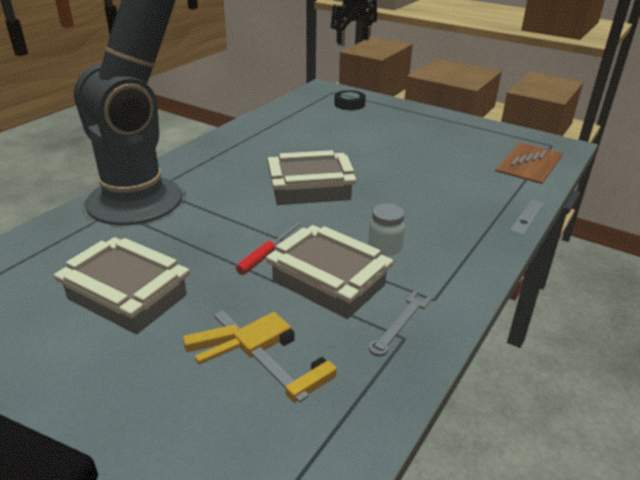

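View pics/top0.png

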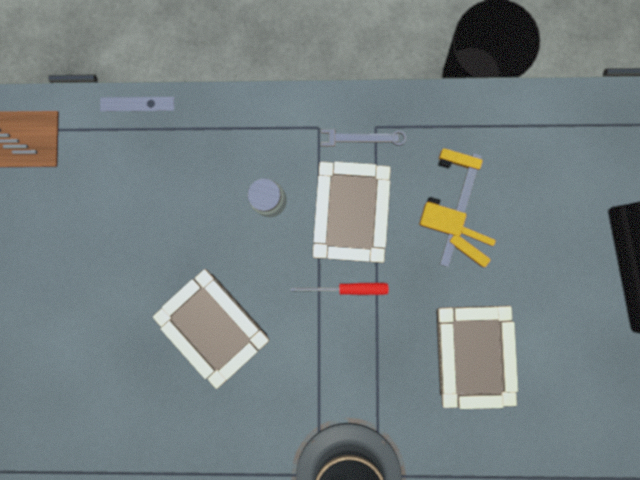

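View pics/wrist0.png

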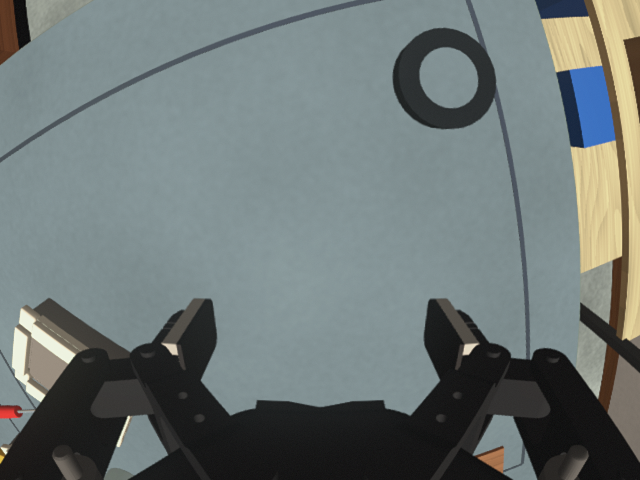

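Run:
```python
import pickle,cv2
d=pickle.load(open("c0.pkl","rb"))
im=d["top"]["image"][145:280,295:410,::-1]
cv2.imwrite("pics/crop_top.png",cv2.resize(im,None,fx=4.4,fy=4.4,interpolation=cv2.INTER_CUBIC))
im=d["scene"]["image"][215:320,255:405,::-1]
cv2.imwrite("pics/crop_scene.png",cv2.resize(im,None,fx=5,fy=5,interpolation=cv2.INTER_CUBIC))
```

```text
(no output)
```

View pics/crop_top.png

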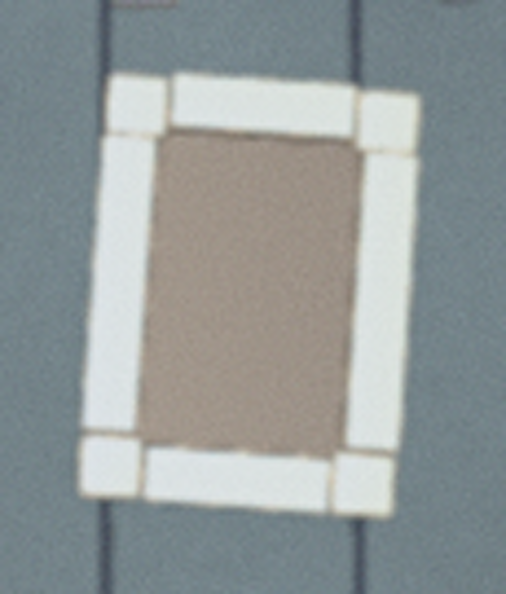

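View pics/crop_scene.png

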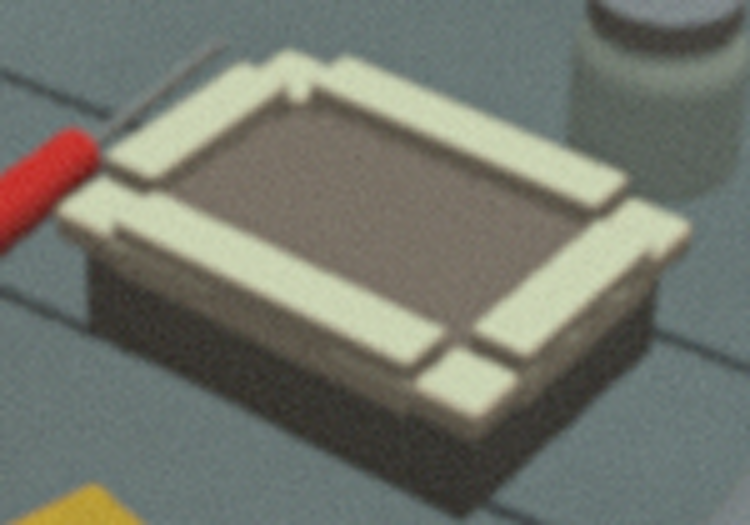

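```bash
cat > h.py <<'E'
import pickle,numpy as np
from scipy.spatial.transform import Rotation as R
def ray(c,p,z):
    d=np.linalg.inv(c["K"])@[p[0],p[1],1]; d=R.from_euler("xyz",c["rotation"],degrees=True).as_matrix()@d
    return c["xyz"]+d*(z-c["xyz"][2])/d[2]
E
python3 - <<'E'
from h import *
d=pickle.load(open("c0.pkl","rb"))
f=lambda p:ray(d["top"],((p[0]+.5)/4.4-.5+295,(p[1]+.5)/4.4-.5+145),.06)
P=np.array([f(p) for p in[(108,73),(420,93),(394,517),(80,496)]]);print(P.round(4),P.mean(0))
g=lambda p:ray(d["scene"],((p[0]+.5)/5-.5+255,(p[1]+.5)/5-.5+215),.06)
Q=np.array([g(p) for p in[(690,228),(478,425),(60,212),(292,52)]]);print(Q.round(4),Q.mean(0))
for X in(P,):
  print([np.linalg.norm(X[i]-X[i-1]).round(4) for i in range(4)])
  e=X[0]-X[3]+X[1]-X[2]; yaw=np.arctan2(e[1],e[0]); e2=X[0]-X[1]+X[3]-X[2]
  print(np.degrees(yaw),np.degrees(np.arctan2(-e2[0],e2[1])))
for n,p in dict(b1=(352,212),b2=(211,328),b3=(478,358),jar=(264,192),sd=(363,289),w=(363,138)).items():
  x=ray(d["top"],p,.06 if n[0]=='b' else .0); print(n,x.round(3),np.hypot(*x[:2]))
E
```

```text
[[ 0.6337  0.0571  0.06  ]
 [ 0.6236 -0.0822  0.06  ]
 [ 0.4346 -0.069   0.06  ]
 [ 0.4442  0.0699  0.06  ]] [ 0.5339833  -0.00606133  0.06      ]
[[ 0.6352  0.0512  0.06  ]
 [ 0.6276 -0.0874  0.06  ]
 [ 0.4399 -0.0702  0.06  ]
 [ 0.4501  0.0671  0.06  ]] [ 0.53818615 -0.00983885  0.06      ]
[np.float64(0.1899), np.float64(0.1397), np.float64(0.1895), np.float64(0.1393)]
-3.926174077935489 -4.049327432544262
b1 [ 0.533 -0.007  0.06 ] 0.5327811650898913
b2 [0.307 0.269 0.06 ] 0.40795743577401966
b3 [ 0.251 -0.247  0.06 ] 0.35169789305357013
jar [0.583 0.176 0.   ] 0.6086209581860389
sd [ 0.379 -0.032  0.   ] 0.3799533447315723
w [ 0.696 -0.034  0.   ] 0.6970315640568056
```

Three boxes look alike in the top view: (352,212), 0.53 m from the base; (211,328), 0.41 m; and (478,358), 0.35 m. The one at (352,212), seen at (330,265) in the scene view, is farthest. The crops show its four rim sections raised, and its measured outline of 190 x 140 mm fits. It sits at about (0.535, -0.007) with a yaw of -4°.

First I'll shut the fingers, turn to the box's yaw and travel over.

>>> {"api": "jog_arm", "payload": {"plan": [0, 0, 0, 0, -6.2, 0, 0, 0, 0, -6.2, 0, -0.033, -0.0484, 0, 0, 0, -0.033, -0.0484, 0, 0, 0, -0.033, -0.0484, 0, 0, 0, -0.033, -0.0484, 0, 0, 0, -0.033, -0.0484, 0, 0, 0, -0.033, -0.0484, 0, 0, 0, -0.033, -0.0484, 0, 0, 0, -0.033, -0.0484, 0, 0, 0, -0.033, -0.0484, 0, 0, 0, -0.033, -0.0484, 0, 0], "grip_force": 40}}

```text
time_s: 1.65
tool_pos: [0.4866, 0.1397, 0.2313]
ee_rot: [180.0, 0.0, 176.0]
ft_force: [-0.2, 0.6, -0.2]
gripper_width: -0.0
```

>>> {"api": "jog_arm", "payload": {"plan": [0, -0.0292, -0.0424, 0.02, 0, 0, -0.0293, -0.0424, 0.02, 0, 0, 0, 0, 0.04, 0, 0, 0, 0, 0.04, 0, 0, 0, 0, 0.015, 0, 0, 0, 0, 0, 0, 0, 0, 0, 0, 0]}}

```text
time_s: 2.52
tool_pos: [0.5396, 0.0531, 0.0977]
ee_rot: [180.0, 0.1, 176.0]
ft_force: [-0.1, 0.7, -0.3]
gripper_width: 0.002
```

Run:
```python
from rig import ctrl, vision
import cv2
print(ctrl.get_state()["tool_pos"])
for n in("scene","wrist"):
    c=vision.camera(n)["image"][:,:,::-1]
    if n=="scene": c=cv2.resize(c[180:330,230:430],None,fx=4,fy=4,interpolation=cv2.INTER_CUBIC)
    cv2.imwrite(f"pics/{n}1.png",c)
```

```text
[0.53959814 0.0530776  0.09771348]
```

View pics/scene1.png

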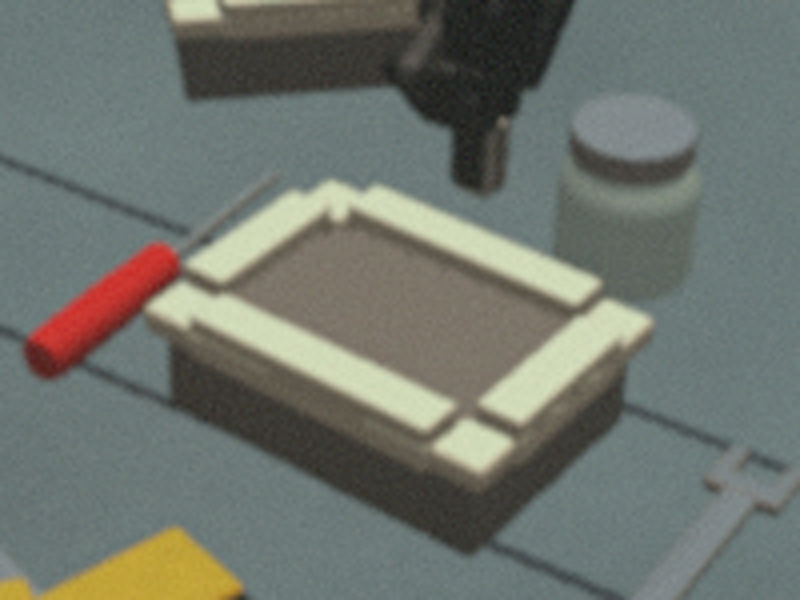

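View pics/wrist1.png

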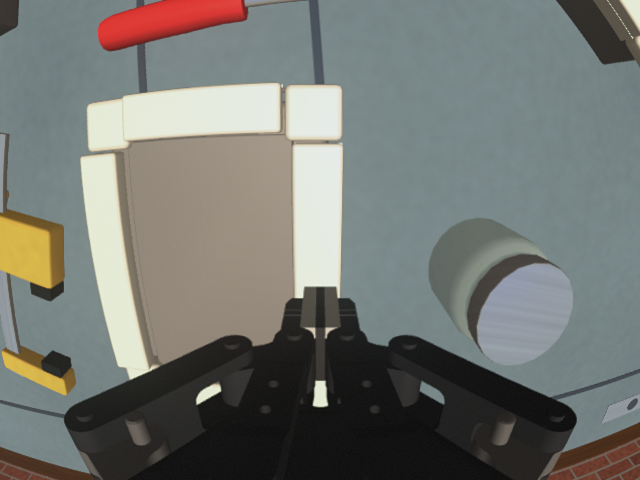

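The closed tips are centred on the left section (wrist view: tips at column 319, section at columns 292–342). Now I'll press it.

>>> {"api": "jog_arm", "payload": {"plan": [0, 0, 0, 0.015, 0, 0, 0, 0, 0.01, 0, 0, 0, 0, 0.003, 0, 0, 0, 0, 0.003, 0, 0, 0, 0, 0.002, 0, 0, 0, 0, 0.002, 0, 0, 0, 0, 0, 0]}}

```text
time_s: 3.5
tool_pos: [0.5385, 0.0528, 0.0611]
ee_rot: [-180.0, -0.0, 176.0]
ft_force: [-0.0, -0.9, -0.1]
gripper_width: -0.002
```

>>> {"api": "jog_arm", "payload": {"plan": [0, 0, 0, -0.03, 0, 0, 0.041, -0.03, 0, 0, 0, 0.041, -0.03, 0, 0, 0, 0, 0, 0, 0, 0, 0, 0, 0, 0]}}

```text
time_s: 4.12
tool_pos: [0.4535, -0.001, 0.0918]
ee_rot: [180.0, 0.1, 176.0]
ft_force: [0.8, 0.3, -0.5]
gripper_width: -0.001
```

Run:
```python
from rig import ctrl, vision
import cv2
print(ctrl.get_state()["tool_pos"])
for n in("scene","wrist"):
    c=vision.camera(n)["image"][:,:,::-1]
    if n=="scene": c=cv2.resize(c[180:330,230:430],None,fx=4,fy=4,interpolation=cv2.INTER_CUBIC)
    cv2.imwrite(f"pics/{n}2.png",c)
```

```text
[ 0.45351637 -0.00103017  0.09176862]
```

View pics/scene2.png

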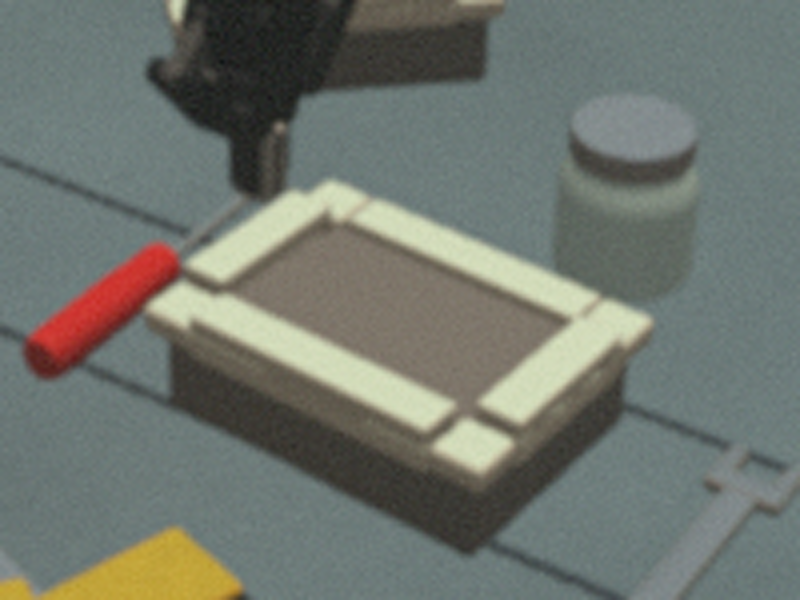

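View pics/wrist2.png

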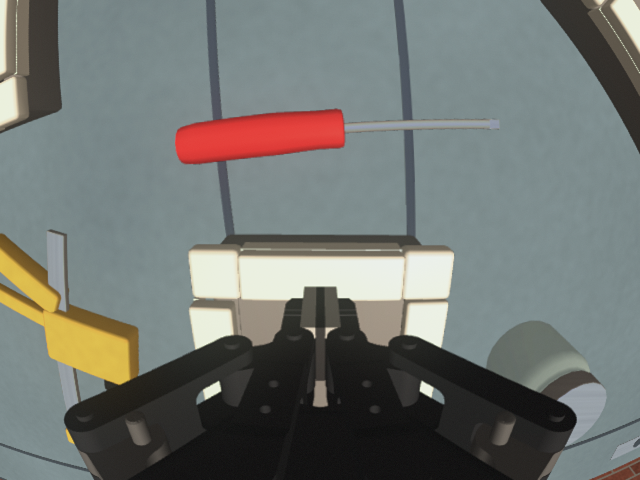

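Left is flush. Before pressing near, I'll check the x position with the wrist view.

Run:
```python
from h import *
from rig import vision
c=vision.camera("wrist"); K=c["K"]
Rm=R.from_euler("xyz",c["rotation"],degrees=True).as_matrix()
def f(p,z):
    v=np.array([p[0]-K[0,2],p[1]-K[1,2]]);r=np.hypot(*v);t=r/K[0,0]
    d=Rm@np.r_[v/r*np.sin(t),np.cos(t)];return (c["xyz"]+d*(z-c["xyz"][2])/d[2]).round(4)
print(f((320,250),.068),f((320,300),.068)); print(f((190,247),.06),f((453,248),.06)); print("tip",f((320,288),.092))
```

```text
[0.4354 0.0012 0.068 ] [ 0.4612 -0.0006  0.068 ]
[ 0.4321 -0.0651  0.06  ] [0.4418 0.069  0.06  ]
tip [0.4442 0.0006 0.092 ]
```

>>> {"api": "jog_arm", "payload": {"plan": [0, 0.004, 0, 0.01, 0, 0, 0, 0, 0.01, 0, 0, 0, 0, 0.003, 0, 0, 0, 0, 0.003, 0, 0, 0, 0, 0.003, 0, 0, 0, 0, 0.002, 0, 0, 0, 0, 0, 0]}}

```text
time_s: 5.15
tool_pos: [0.4487, -0.0011, 0.0603]
ee_rot: [180.0, 0.0, 176.0]
ft_force: [-0.1, 0.2, 0.6]
gripper_width: -0.001
```

>>> {"api": "jog_arm", "payload": {"plan": [0, 0, 0, -0.03, 0, 0, -0.041, -0.0287, 0, 0, 0, -0.041, -0.0287, 0, 0, 0, 0, 0, 0, 0, 0, 0, 0, 0, 0]}}

```text
time_s: 5.78
tool_pos: [0.5255, -0.0638, 0.0899]
ee_rot: [180.0, -0.1, 176.0]
ft_force: [0.7, 1.0, -0.9]
gripper_width: -0.004
```

Run:
```python
from rig import ctrl, vision
import cv2
print(ctrl.get_state()["tool_pos"])
for n in("scene","wrist"):
    c=vision.camera(n)["image"][:,:,::-1]
    if n=="scene": c=cv2.resize(c[180:330,230:430],None,fx=4,fy=4,interpolation=cv2.INTER_CUBIC)
    cv2.imwrite(f"pics/{n}3.png",c)
```

```text
[ 0.5254672  -0.06380465  0.08985079]
```

View pics/scene3.png

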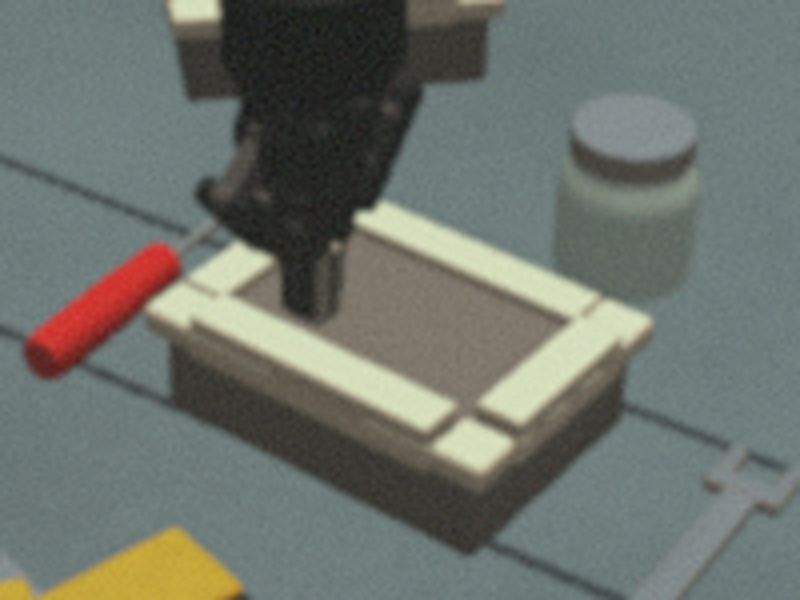

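View pics/wrist3.png

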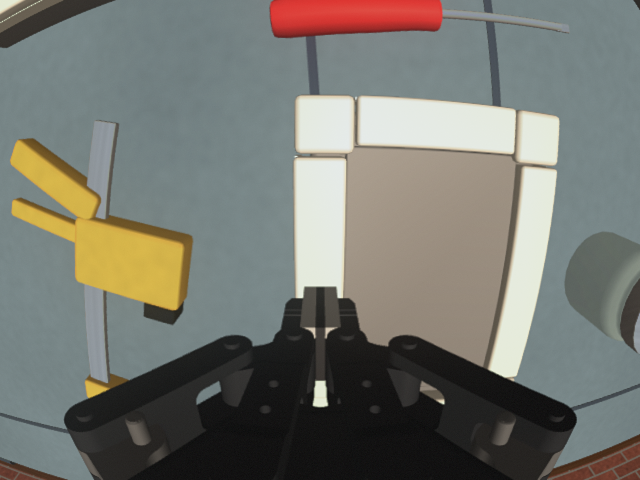

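Near is shut: it lies flush in the wrist view between its two corners, top edge at rows 97–150. The tips (column 319) are centred on the right section (columns 295–346), so I'll press it.

>>> {"api": "jog_arm", "payload": {"plan": [0, 0, 0, 0.01, 0, 0, 0, 0, 0.009, 0, 0, 0, 0, 0.003, 0, 0, 0, 0, 0.003, 0, 0, 0, 0, 0.003, 0, 0, 0, 0, 0.001, 0, 0, 0, 0, 0, 0]}}

```text
time_s: 6.75
tool_pos: [0.5263, -0.0642, 0.0612]
ee_rot: [-180.0, 0.0, 176.0]
ft_force: [0.8, 0.2, 0.9]
gripper_width: -0.004
```

>>> {"api": "jog_arm", "payload": {"plan": [0, 0, 0, -0.03, 0, 0, -0.0425, 0.029, 0, 0, 0, -0.0425, 0.029, 0, 0, 0, 0, 0, 0, 0, 0, 0, 0, 0, 0]}}

```text
time_s: 7.38
tool_pos: [0.6143, -0.0127, 0.0908]
ee_rot: [-180.0, -0.1, 176.0]
ft_force: [-0.6, -0.2, 0.9]
gripper_width: 0.003
```

Run:
```python
from rig import ctrl, vision
import cv2
print(ctrl.get_state()["tool_pos"])
for n in("scene","wrist"):
    c=vision.camera(n)["image"][:,:,::-1]
    if n=="scene": c=cv2.resize(c[180:330,230:430],None,fx=4,fy=4,interpolation=cv2.INTER_CUBIC)
    cv2.imwrite(f"pics/{n}4.png",c)
```

```text
[ 0.6143309  -0.01267399  0.09084305]
```

View pics/scene4.png

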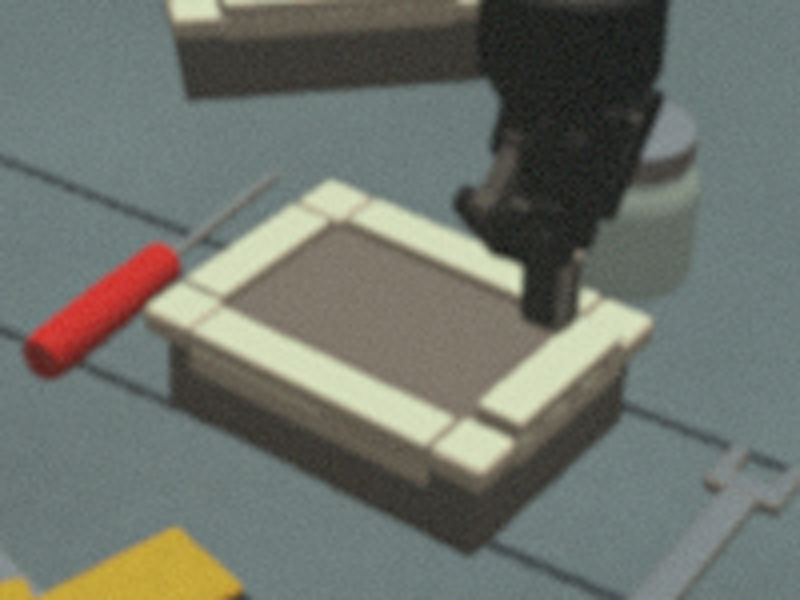

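View pics/wrist4.png

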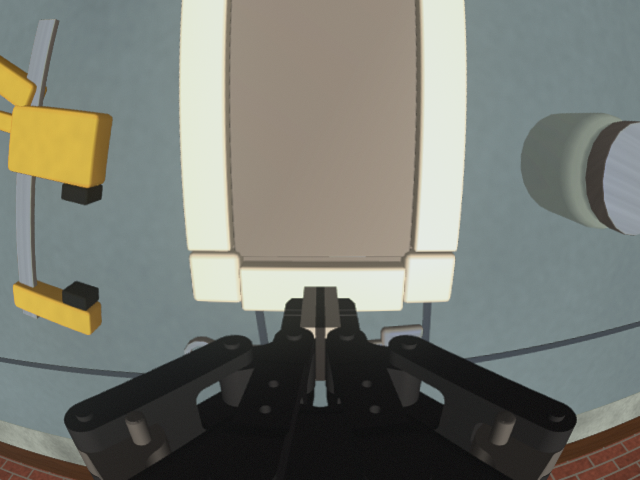

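Right, near and left are flush. I'll check the x position for far.

Run:
```python
from h import *
from rig import vision
c=vision.camera("wrist"); K=c["K"]
Rm=R.from_euler("xyz",c["rotation"],degrees=True).as_matrix()
def f(p,z):
    v=np.array([p[0]-K[0,2],p[1]-K[1,2]]);r=np.hypot(*v);t=r/K[0,0]
    d=Rm@np.r_[v/r*np.sin(t),np.cos(t)];return (c["xyz"]+d*(z-c["xyz"][2])/d[2]).round(4)
print(f((280,268),.068),f((280,310),.068))
```

```text
[ 0.6028 -0.0312  0.068 ] [ 0.6252 -0.0337  0.068 ]
```

>>> {"api": "jog_arm", "payload": {"plan": [0, 0, 0, 0.01, 0, 0, 0, 0, 0.01, 0, 0, 0, 0, 0.003, 0, 0, 0, 0, 0.003, 0, 0, 0, 0, 0.003, 0, 0, 0, 0, 0.001, 0, 0, 0, 0, 0, 0]}}

```text
time_s: 8.4
tool_pos: [0.6152, -0.0121, 0.0611]
ee_rot: [180.0, 0.0, 176.0]
ft_force: [1.2, -0.3, 0.2]
gripper_width: -0.002
```

>>> {"api": "jog_arm", "payload": {"plan": [0, 0, 0, -0.05, 0, 0, 0, 0, -0.06, 0, 0, 0, 0, -0.05, 0, 0, 0.03, 0.045, 0, 0, 0, 0.03, 0.045, 0, 0, 0, 0.03, 0.045, 0, 0, 0, 0.03, 0.045, 0, 0, 0, 0, 0.05, 0, 0, 0, 0, 0.05, 0, 0, 0, 0, 0, 0, 0, 0, 0, 0, 0, 0]}}

```text
time_s: 9.78
tool_pos: [0.5151, 0.2747, 0.2211]
ee_rot: [-179.9, -0.0, 175.9]
ft_force: [0.3, -0.5, 1.1]
gripper_width: -0.006
```

Run:
```python
from rig import ctrl, vision
import cv2
s=ctrl.get_state();print(s["tool_pos"],s["ft_force"],s["qd"].round(1))
for n in("scene","top"):
    c=vision.camera(n)["image"][:,:,::-1]
    if n=="scene": c=cv2.resize(c[180:330,230:430],None,fx=4,fy=4,interpolation=cv2.INTER_CUBIC)
    cv2.imwrite(f"pics/{n}5.png",c)
```

```text
[0.51512491 0.27474125 0.22110991] [ 0.29735143 -0.51194555  1.07427268] [ 1.2 -0.7  1.   0.6 -0.   0.  -0.1]
```

View pics/scene5.png

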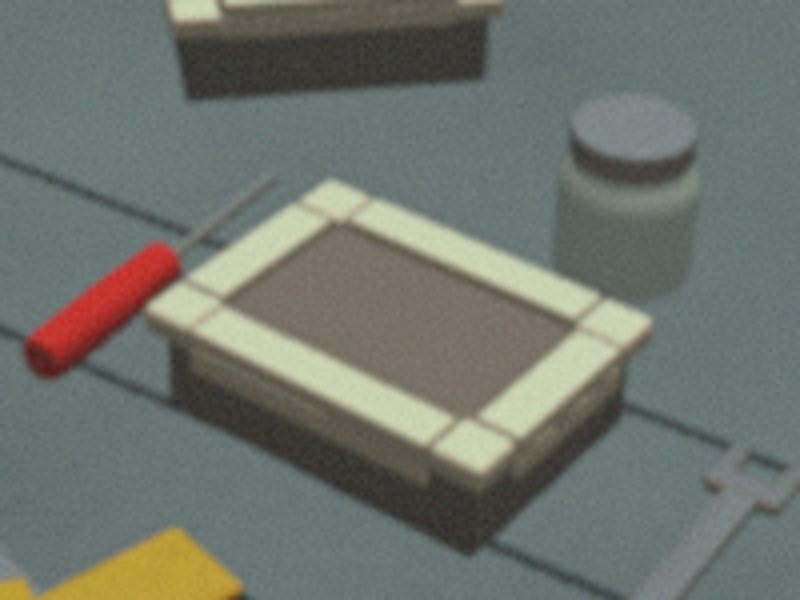

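View pics/top5.png

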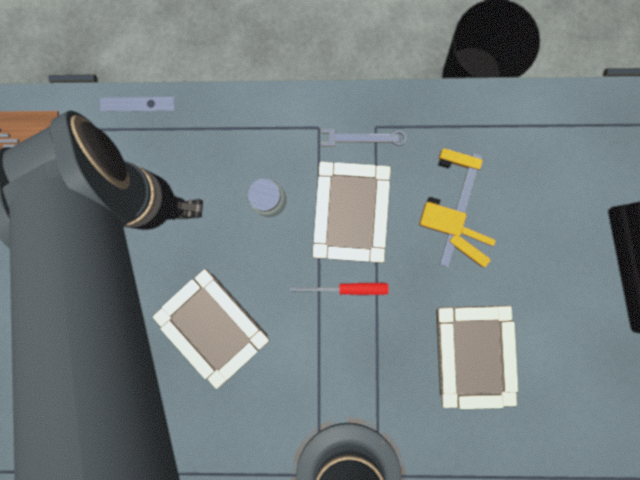

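The pictures show all four sections flush with the corners. The box is still at (352,212) in the top view, the jar and tools haven't moved, and the arm is clear.

```bash
python3 -c "
from rig import ctrl
print(ctrl.close_job())"
```

```text
the job is handed in; nothing more can be done
None
```

All four rim sections of the target box, the one farthest from the base at 0.53 m, are pressed shut, and I handed the job in at about 10 s. I pressed them one at a time with closed fingertips, in the order left, near, right, far, then moved the arm away.

- **Sections:** the last scene picture shows every section flush with the corners. Each press bottomed out at a fingertip height of 60–61 mm, with about 1 N or less left on the wrist.
- **Surroundings:** the box, jar, screwdriver, wrench and clamp are where they started in the top view. The arm ended clear, with the fingertips at 0.22 m height, off to the left of the box.
- **Disagreement:** the scene and top cameras placed the box about 4–5 mm apart. I corrected the near press by 4 mm from the wrist camera and confirmed the other three from it. No check failed.

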